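# Load the span check plate into a dust monitor's shuttered slot

## Robot

A 6-joint arm with a two-finger parallel gripper is mounted at the origin on the work surface. World frame = base frame: x ahead of the robot, y to its left, z up, the work surface at z = 0. Lengths are in mm, angles in rad, forces in N, time in s.
With the tool pointing down it reaches from about 375 to 975 mm from the base axis. Payload 3.8 kg.
Tool frame: the origin (TCP) lies at the very end of the fingers, on their centre line; the grasp point (between the pads) lies 19 mm behind it; z points along the fingers, y is the line along which they close (so a half turn about z gives the same grasp; the last joint's range is limited). The gripper opens to 88 mm and grips with 3 to 60 N. Pads are 18 mm wide; open, the fingers measure 123 mm over their backs; the gripper's body (75 mm by 187 mm) begins 45 mm behind the grasp point.
Start: joints at [1.124, 0.264, 1.604, -0, 1.274, -0.037], TCP at [268.935, 619.106, 238.706] pointing down, gripper open.
Joint ranges: [-2.63, 2.63], [-0.94, 2.18], [0.31, 2.57], [-1.31, 4.45], [0, 2.66], [-2.55, 2.55]. Speed limits (rad/s): [2.57, 2.57, 3.14, 3.14, 3.14, 3.14].

## Interface

Orientations are given as a unit quaternion [w, x, y, z].
In Python, from rig import env, cams, order, finder gives the robot as it stands.
- The arm moves only by the tool carry_out, never from a script. Its argument "rows" is a list that holds one entry, the list of rows, each a list of 7 numbers: the opening, from -1 (shut) to 1 (fully open), then the shift along the tool's x, y, z in mm, then the turn, a rotation vector about the tool's x, y, z in degrees. A call has 1 to 8 rows; each row shifts and turns the commanded pose from where the row before left it, along the tool's axes as they then stand; what a row does not reach is not made up. A row lasts 1/12 s, in which the tool goes at most 41.7 mm and 7.16 degrees, less where a joint would pass 70% of its speed; a pose out of reach is approached as far as the arm can. A call is refused whole if a number of a shift passes 41.7 or a number of a turn 7.16, either way. A call with a gripper value outside its range is refused whole. The fingers move at their own pace and stop on an object; "squeeze" is the grip in N (left out, the last holds). Time passes only in rows, so rows that do not move let the fingers close. It gives the time, the measured TCP pose, the force, the opening and the grip force at its end, in the units of the state.
- env.get_obs(): the state, without advancing time (a new reading comes with each control period).
- cams.camera(name): name is "side" or "top"; returns the picture (420x560x3 uint8, red, green, blue); there is no depth.
- cams.camera_params(name): a dict with "fx", "fy", "cx", "cy" (pixels), "k1" (the pictures are not rectified: a ray, as slopes to the right and down, at radius r is drawn at 1 + k1 r^2 times it, then the intrinsics apply), "R" (3x3) and "t" (3): a world point X has camera coordinates R X + t. Camera axes: x right, y down, z forward; pixel columns grow to the right and rows downward; lengths in mm; the calibration is good to about 2 mm. A picture is of the moment at which its call begins. camera_params takes no time and is no camera call.
- order.close_job(): hands the job in; it is judged then, once.
Trained networks look in the newest picture that a camera, given by its name, has taken for a name from the list of things; names that differ only in an ending like _2 or _b are one class to them, and where a whole thing is asked for, a point or a joint stands for the part that bears it (a point fixed in the world has none). Each returns a list of dicts, best first, with "p" (0 to 1); they miss things now and then, are a little off and sometimes report something else, mostly with a low value. They report only what shows in the picture. A call takes as long as a camera call. They do not tell look-alikes from the thing itself.
- finder.find_in(camera, name): "position" ([column, row] in pixels, amid what is visible of it).
- finder.silhouettes(camera, name): "mask" (420x560 bool, what is visible of it) and "position" ([column, row] in pixels, amid what is visible of it).
- finder.landmark_of(camera, name): "position" ([column, row] in pixels: a listed point, or the origin of a listed thing).
The state is a dict: "clock": time; "q": joint angles; "qd": joint speeds; "joint_efforts": joint torques, N m; "tcp_pos": TCP position; "ee_rot": TCP orientation; "ft_force": force on the tool from outside, world axes, zero at the start; "moment": the same for the moment, N m; "gripper_width": finger opening in mm; "gripper_force": force on a finger pad.
Only numpy, scipy, OpenCV 4.12 (cv2) and the standard library are available. Lean on these libraries where they do the work, as an engineer would, in place of code of your own. Each camera call takes 0.05 s, during which the arm holds its last target. There are 200 camera calls.

## Task

Prepare the measuring head for its span check: hold down the thumb release of its shutter while you slide the shutter fully open, and let the release pop up so that the shutter is locked there. Then take the check plate with the flat bar grip from the white stand and insert its blade in the uncovered slot, keeping hold of it until its shoulders rest flat on the head, and let go. Leave the round-knobbed plate in its stand and the other things on the bench where they are.

Things in the scene. Friction and masses are not known exactly. Their poses are not given: they have to be found in the camera images.
- head: measuring head, a fixed blue box 150 (x) x 260 (y) x 70 high; origin at the centre of its underside, z up; its position and its yaw (up to about 0.4 rad) vary. The shutter slides on its flat top along the head's y, between two low aluminium guide strips at x = -36 and +36 (6 wide, 9 high)
- shutter (a joint): travel of the shutter along the head's +y, in m: 0 = closed (a thin steel leaf, 6 thick, covers the slot), 0.072 = fully open, at its end stop. Drag about 1.5 N. It is locked (2 mm play) at every 12 mm of its travel whenever the release is up, also at 0.072
- carriage (a point): middle of the top face of the shutter's black thumb carriage, 85 above the bench, right under the button; moves with the shutter. Two upright lugs (58 wide in x, 8 thick in y, tops 107 above the bench) stand 60 apart, inner face to inner face, with the release button midway between; closed fingers fit between them from above and can push either lug
- release (a joint): depression of the thumb release button, in m: 0 = up, 0.006 = fully down. Sprung: 1.8 N to start, 5.4 N fully down; the shutter is free from 0.005 on. Springs up by itself when let go; it stays partly down if it was let go between two locking places
- release_top (a point): centre of the top face of the release button, a grey ribbed 24 x 24 button, 96 above the bench when up, 11 below the tops of the lugs and 11 above the black deck of the carriage; moves with the shutter and the button
- slot (a point): centre of the mouth of the slot in the head's top face (70 above the bench), at y = -60 in the head's frame; axes as the head's. The slot is 32.5 (x) x 6.5 (y), 50 deep, with 2 mm chamfers. With the shutter fully open the leaf's edge is 47 away in +y and the nearer lug 99
- span_plate: check plate with the flat bar grip, 90 g, standing in the stand. Origin at the centre of the underside of its shoulders; x along its width, z up. Below: steel blade 30 (x) x 4 (y), 40 long. Above: aluminium shoulders 46 x 12 x 6, then a bar grip 40 (x) x 12 (y) from 6 to 38 high; grip it across y. The same turned half round
- zero_plate: the other check plate, same blade and shoulders, with a round knob of 26 diameter from 6 to 38 high; leave it alone. Origin and axes as the other plate
- stand: fixed white plate stand, 80 (x) x 170 (y) x 50 high, origin at the centre of its underside; two slots like the head's at y = -45 and +45, one plate in each, either way about, their shoulders resting on its top and their x along the stand's x. The head and the stand may change sides of the bench
- screwdriver: screwdriver lying beyond the work, 180 long; bystander
- field_book: yellow field book, 120 x 190 x 16; bystander
- wipes_box: cardboard box of wipes, 115 x 210 x 70 high; bystander
- jar: closed jar, 54 diameter, 70 high; bystander
There are look-alikes about, which are no part of the job. Leave any orange or pink look-alike of the span_plate alone.

How it is judged (in metres and radians):
On the way, in this order (a step that is already met when the one before it is completed fails the run):
1. the shutter is fully open and locked, the release up (value of joint shutter above 0.0685 m and value of joint release below 0.0015 m), for 0.2 s.
2. the span plate is down in the slot, its shoulders within 4 mm of the head, still held (z of span_plate in the frame of slot below 0.004 m and horizontal distance between span_plate and slot below 0.004 m and contact force between the fingers and span_plate above 0.5 N), for 0.1 s.
At the end, for the whole second after the job is handed in: The shutter is fully open (at least 68.5 mm) with the release up (under 1.5 mm), the bar-grip plate stands in the slot at rest, its shoulders on the head within 2.5 mm, centred within 4 mm and upright within 0.06 rad, and the round-knobbed plate is still in its stand (all of step 1 and z of span_plate in the frame of slot between -0.0025 and 0.0025 m and horizontal distance between span_plate and slot below 0.004 m and angle between the z axis of span_plate and the z axis of head, either way round below 0.06 rad and linear speed of span_plate below 0.02 m/s and distance of zero_plate from where it was at the start of the episode below 0.01 m); the robot touches nothing.
It fails at once if the round-knobbed plate is moved by more than 15 mm (distance of zero_plate from where it was at the start of the episode above 0.015 m).
It fails at once if a bystander on the bench is moved by more than 20 mm (distance of any of screwdriver, field_book, wipes_box, jar from where it was at the start of the episode above 0.02 m).
It also fails if it takes over 58 s, if anything falls off the work surface, if the arm or the gripper's body presses on something with over 40 N, if the wrist force passes 120 N, or if a joint passes its speed limit or range.

## Working session

There is one attempt and no reset: what is moved stays moved. The work goes in short steps, Python scripts to look and compute and a tool call to move; the robot and the scene stay as the last step left them, time stands still between calls to the robot, and variables do not carry over. Pictures are saved under pics/ and viewed, at most 10 in all, crops included, and the job is handed in when it is done.

Besides the shell and the picture viewer there is one more tool, called after "Call:" as name(argument=value, ...) on one line, values as JSON. carry_out: Moves the arm, as the interface text tells. Its arguments: {"type":"object","properties":{"rows":{"type":"array"},"squeeze":{"type":"number"}},"required":["rows"]}

```bash
mkdir -p pics; ls
python3 - <<'E'
from rig import env,cams,finder
import cv2,numpy as np
o=env.get_obs();print(o['clock'],o['tcp_pos'],o['ee_rot'],o['gripper_width'])
ims=[]
for c in('top','side'):
    im=cams.camera(c);cv2.imwrite(f'pics/{c}0.png',im[:,:,::-1])
    p=cams.camera_params(c);print(c,{k:np.round(v,3).tolist() for k,v in p.items()})
    for n in('head','carriage','release_top','slot','span_plate','zero_plate','stand'):
        print(c,n,[(np.round(d['position'],1).tolist(),round(d['p'],2)) for d in finder.landmark_of(c,n)][:4])
E
```

```text
pics
0.0 [268.64398345 618.50160796 237.42570616] [-2.46016490e-04  2.03454233e-01  9.79083879e-01 -1.03555550e-03] 87.89844369210805
top {'fx': 476.186, 'fy': 476.186, 'cx': 281.33, 'cy': 212.939, 'k1': 0.0, 'R': [[0.028, -1.0, 0.01], [-0.988, -0.03, -0.154], [0.154, -0.005, -0.988]], 't': [-54.146, 595.443, 1722.738]}
top head [([321.2, 225.9], 0.81)]
top carriage [([322.9, 218.7], 0.83)]
top release_top [([322.1, 226.2], 0.41)]
top slot [([337.6, 221.0], 0.67)]
top span_plate [([203.2, 263.6], 0.61), ([181.0, 238.5], 0.49), ([206.3, 237.2], 0.48)]
top zero_plate [([317.6, 221.8], 0.34)]
top stand [([220.9, 240.7], 0.89)]
side {'fx': 381.893, 'fy': 381.893, 'cx': 285.345, 'cy': 209.023, 'k1': 0.03, 'R': [[-0.937, -0.349, 0.022], [-0.219, 0.537, -0.815], [0.272, -0.768, -0.58]], 't': [559.003, 222.15, 1044.563]}
side head [([315.2, 209.0], 0.71), ([320.2, 180.6], 0.24)]
side carriage [([317.3, 191.6], 0.6)]
side release_top [([315.8, 187.7], 0.42)]
side slot [([319.5, 182.9], 0.66)]
side span_plate [([330.4, 302.2], 0.89), ([289.9, 282.7], 0.7), ([283.4, 320.1], 0.65), ([319.1, 188.2], 0.44)]
side zero_plate [([217.2, 380.1], 0.59), ([299.6, 259.9], 0.47)]
side stand [([290.6, 282.5], 0.65), ([218.5, 380.3], 0.57)]
```

Run:
```python
import cv2
a=cv2.imread('pics/top0.png');b=cv2.imread('pics/side0.png')
cv2.imwrite('pics/top1.png',cv2.resize(a[130:330,140:400],(780,600),interpolation=cv2.INTER_CUBIC))
cv2.imwrite('pics/side1.png',cv2.resize(b,(800,600),interpolation=cv2.INTER_CUBIC))
```

```text
(no output)
```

View pics/top1.png

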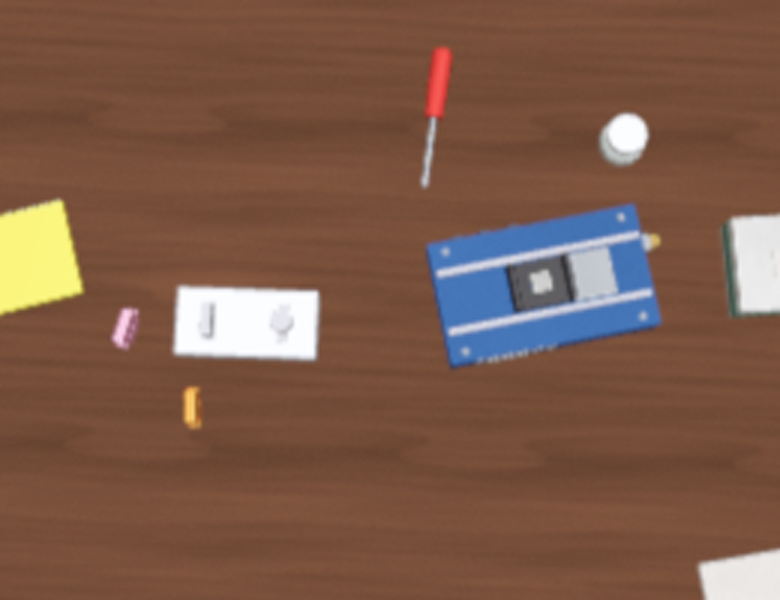

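View pics/side1.png

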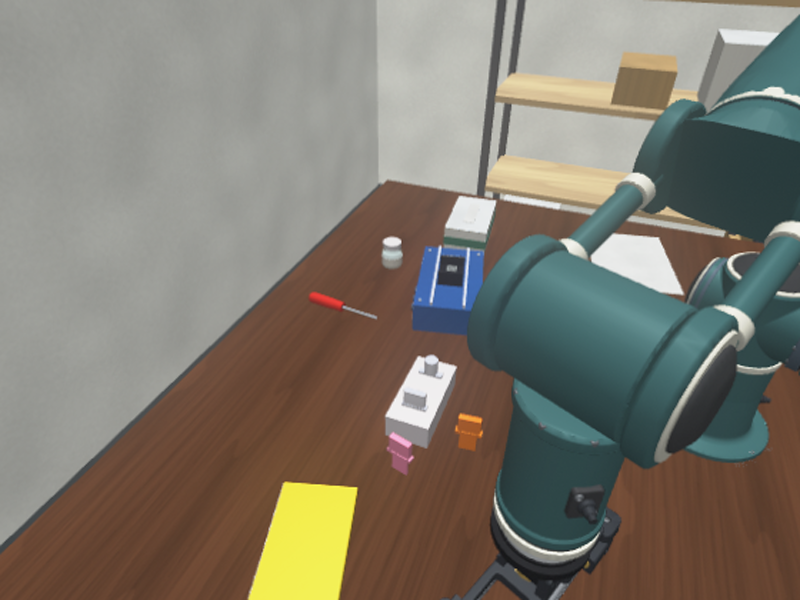

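The top crop shows the following:

| Thing | Crop pixel | Full-image pixel |
|---|---|---|
| Bar-grip plate, in the stand | (207,319) | (209,236) |
| Round knob | (281,321) | (234,237) |
| Pink look-alike, on the bench | (125,328) | – |
| Orange look-alike, on the bench | (192,407) | – |
| Head's button | (540,283) | – |
| Leaf, on the right (so head −y is to the image right) | (590,272) | – |

My choice is the metal bar-grip plate in the white stand, at full-image pixel (209,236). Next I fit the box outlines.

```bash
cat > h.py <<'E'
import numpy as np,cv2
from scipy.optimize import minimize
from rig import env,cams,finder,order
def proj(X,p):
    c=np.atleast_2d(X)@np.array(p['R']).T+np.array(p['t']);s=c[:,:2]/c[:,2:]
    s=s*(1+p['k1']*(s**2).sum(1,keepdims=True))
    return s*[p['fx'],p['fy']]+[p['cx'],p['cy']]
def ray(px,z,p):
    f=lambda u:((proj([u[0],u[1],z],p)[0]-px)**2).sum()
    return minimize(f,[600,0],method='Nelder-Mead',options=dict(xatol=.01,fatol=1e-6,maxiter=2000)).x
def pose(x,y,a,P):
    c,s=np.cos(a),np.sin(a);P=np.atleast_2d(P)
    return np.c_[x+c*P[:,0]-s*P[:,1],y+s*P[:,0]+c*P[:,1],P[:,2]]
def box(w,l,z0,z1): return np.array([[i*w/2,j*l/2,z] for i in(-1,1) for j in(-1,1) for z in(z0,z1)])
def fit(obs,B,g):
    """obs: list of (mask, params); IoU fit of hull with antialiased masks"""
    def cost(u):
        e=0
        for m,p in obs:
            q=proj(pose(*u[:2],u[2]/100,B),p);h=cv2.convexHull(q.astype(np.float32))
            S=4;im=np.zeros((m.shape[0]*S,m.shape[1]*S),np.uint8)
            cv2.fillConvexPoly(im,np.round(((h+.5)*S-.5)*16).astype(np.int32),255,shift=4)
            r=cv2.resize(im,m.shape[::-1],interpolation=cv2.INTER_AREA)/255.
            e+=np.abs(r-m).sum()/m.sum()
        return e
    r=minimize(cost,[g[0],g[1],g[2]*100],method='Nelder-Mead',options=dict(initial_simplex=[[g[0]+a,g[1]+b,g[2]*100+c] for a,b,c in((-8,-8,-5),(10,0,0),(0,10,0),(0,0,8))],xatol=.05,fatol=1e-5,maxiter=250))
    return r.x[0],r.x[1],r.x[2]/100,r.fun
E
python3 - <<'E'
from h import *
P={c:cams.camera_params(c) for c in('top','side')};I={c:cv2.imread(f'pics/{c}0.png') for c in P}
def blob(m,seed):
    m=cv2.morphologyEx(m.astype(np.uint8),cv2.MORPH_CLOSE,np.ones((3,3)))
    n,l,st,ce=cv2.connectedComponentsWithStats(m)
    k=min(range(1,n),key=lambda i:np.hypot(*(ce[i]-seed))+(1e3 if st[i,4]<300 else 0))
    cs,_=cv2.findContours((l==k).astype(np.uint8),0,1)
    return cv2.fillConvexPoly(np.zeros(m.shape,np.uint8),cv2.convexHull(np.vstack(cs)),1).astype(float)
seeds={'head':((321,226),(314,202)),'stand':((222,237),(295,280))}
for n,B in(('head',box(150,260,0,70)),('stand',box(80,170,0,50))):
    o=[]
    for c,s in zip(P,seeds[n]):
        im=I[c].astype(int)
        m=(im[...,0]>im[...,2]+40)&(im[...,0]>im[...,1]+20) if n=='head' else (im.min(2)>140)&(im.max(2)-im.min(2)<40)
        mm=blob(m,s);print(n,c,mm.sum());o.append((mm,P[c]))
    g=(*ray(seeds[n][0],B[1,2],P['top']),.18 if n=='head' else -.02)
    print(n,'guess',np.round(g,1))
    for nm,oo in(('top',o[:1]),('side',o[1:]),('both',o)): print(nm,np.round(fit(oo,B,g),3))
for n,px,z in(('button',(320,224.3),96),('bar',(209,236.3),88),('knob',(233.7,237),88)):print(n,ray(px,z,P['top']))
E
```

```text
head top 3065.0
head side 2559.0
head guess [ 5.494e+02 -2.000e-01  2.000e-01]
top [ 5.57350e+02 -1.82019e+02  2.24000e-01  2.00000e-02]
side [ 5.59601e+02 -1.84952e+02  2.09000e-01  7.90000e-02]
both [ 5.58116e+02 -1.83022e+02  2.18000e-01  1.08000e-01]
stand top 1141.0
stand side 1568.0
stand guess [500.3 178.6  -0. ]
top [ 5.00927e+02  1.81773e+02 -1.00000e-03  4.90000e-02]
side [5.11002e+02 1.43229e+02 9.00000e-03 2.16000e-01]
both [ 5.03140e+02  1.77571e+02 -2.00000e-03  4.47000e-01]
button [ 551.8211599  -176.81104721]
bar [497.58334246 220.84411281]
knob [497.66084612 132.09329723]
```

```bash
cat >> h.py <<'E'
from scipy.spatial.transform import Rotation as Ro
def state():
    o=env.get_obs();w,x,y,z=o['ee_rot'];R=Ro.from_quat([x,y,z,w]).as_matrix();return o,R
def go(tgt,yaw_y,start=None,step=40,n=None):
    """rows from the pose now to tgt with tool y at angle yaw_y, level tool; printed, rounded"""
    o,R=state();p=np.array(o['tcp_pos']) if start is None else np.array(start,float)
    ty=np.array([np.cos(yaw_y),np.sin(yaw_y),0]);tz=np.array([0,0,-1.]);Rt=np.c_[np.cross(ty,tz),ty,tz]
    d=np.array(tgt)-p;rv=Ro.from_matrix(R.T@Rt).as_rotvec(degrees=True)
    k=n or max(int(np.ceil(np.linalg.norm(d)/step)),int(np.ceil(np.abs(rv).max()/7)),1)
    rows=[]
    for i in range(k):
        a=np.round(R.T@(d/k),1);b=np.round(rv/k,2);rows.append([*a.tolist(),*b.tolist()])
        R=R@Ro.from_rotvec(b,degrees=True).as_matrix()
    print('t',round(o['clock'],2),'p',np.round(o['tcp_pos'],1),'yaw',round(np.arctan2(state()[1][1,1],state()[1][0,1]),3),'F',np.round(o['ft_force'],1),'w',round(o['gripper_width'],1))
    for r in rows: print(r)
E
python3 - <<'E'
from h import *
p=cams.camera_params('top');im=cv2.imread('pics/top0.png')
g=cv2.cvtColor(im,cv2.COLOR_BGR2GRAY).astype(float)
w=np.clip(g[219:230,314:327]-75,0,None);print(np.round(g[219:230,310:330]).astype(int))
print(np.round(g[228:246,200:244]).astype(int).tolist().__len__())
np.set_printoptions(linewidth=250);print(g[226:247,203:217].astype(int));print(g[226:247,226:242].astype(int))
h=(557.4,-182,.224);print('corners',np.round(proj(pose(*h,[[i*75,j*130,70] for i in(-1,1) for j in(-1,1)]),p),1))
print('button pred',proj(pose(*h,[0,5,96]),p))
go([556,-177,200],1.79)
E
```

```text
[[ 78  74  91  93  93  92  93  93  93  97 105 112 110  96  95  95  91  72
   52  89]
 [ 79  83  92  93  93  93  98 108 112 129 159 181 171 108  94  95  93  84
   51  83]
 [ 80  91  93  93  94  95 123 175 180 183 193 199 194 130  97  94  94  88
   58  74]
 [ 75  92  87  93  93  96 136 196 205 203 204 200 199 165 107  95  95  89
   62  62]
 [ 66  87  77  92  93  95 122 179 204 205 206 206 205 188 115  95  95  89
   67  57]
 [ 56  83  79  92  93  95 106 157 203 207 207 207 207 197 117  95  96  93
   80  59]
 [ 54  84  86  92  93  94 100 148 206 208 206 204 199 198 123  97  96  95
   85  56]
 [ 55  80  90  93  93  94  98 143 204 206 200 182 163 164 114  97  96  94
   88  59]
 [ 56  75  90  82  92  94  96 121 167 169 162 137 113 105  97  96  95  96
   89  62]
 [ 63  64  86  73  92  95  94  97 103 103 103 101  97  95  95  95  96  96
   91  74]
 [ 68  56  83  79  93  95  93  95  93  94  94  95  95  96  96  96  95  94
   94  84]]
18
[[226 226 226 226 226 226 226 225 222 222 222 222 222 221]
 [251 251 251 251 251 251 251 251 251 250 251 250 251 251]
 [253 253 253 253 253 253 253 253 253 253 2
[... 2768 characters left out ...]
]
[-23.9, -30.2, 1.8, 0.0, 0.0, -1.64]
[-23.0, -30.8, 1.8, 0.0, 0.0, -1.64]
[-22.1, -31.5, 1.8, 0.0, 0.0, -1.64]
[-21.2, -32.1, 1.8, 0.0, 0.0, -1.64]
[-20.3, -32.7, 1.8, 0.0, 0.0, -1.64]
[-19.3, -33.3, 1.8, 0.0, 0.0, -1.64]
[-18.4, -33.8, 1.8, 0.0, 0.0, -1.64]
[-17.4, -34.3, 1.8, 0.0, 0.0, -1.64]
[-16.4, -34.8, 1.8, 0.0, 0.0, -1.64]
[-15.4, -35.2, 1.8, 0.0, 0.0, -1.64]
[-14.4, -35.7, 1.8, 0.0, 0.0, -1.64]
[-13.4, -36.1, 1.8, 0.0, 0.0, -1.64]
[-12.3, -36.4, 1.8, 0.0, 0.0, -1.64]
[-11.3, -36.8, 1.8, 0.0, 0.0, -1.64]
[-10.2, -37.1, 1.8, 0.0, 0.0, -1.64]
[-9.2, -37.4, 1.8, 0.0, 0.0, -1.64]
[-8.1, -37.6, 1.8, 0.0, 0.0, -1.64]
[-7.0, -37.8, 1.8, 0.0, 0.0, -1.64]
[-5.9, -38.0, 1.8, 0.0, 0.0, -1.64]
```

Call:
carry_out(rows=[[[-1,-26.4,-28.0,1.8,0,0,-1.64],[-1,-25.6,-28.7,1.8,0,0,-1.64],[-1,-24.7,-29.5,1.8,0,0,-1.64],[-1,-23.9,-30.2,1.8,0,0,-1.64],[-1,-23.0,-30.8,1.8,0,0,-1.64],[-1,-22.1,-31.5,1.8,0,0,-1.64],[-1,-21.2,-32.1,1.8,0,0,-1.64],[-1,-20.3,-32.7,1.8,0,0,-1.64]]])

```text
clock: 1.47
tcp_pos: [373.5, 327.9, 224.5]
ee_rot: [0.0, 0.089, 0.996, 0.0]
ft_force: [0.7, 0.5, 0.0]
gripper_width: 36.7
gripper_force: 0.0
```

Call:
carry_out(rows=[[[-1,-19.3,-33.3,1.8,0,0,-1.64],[-1,-18.4,-33.8,1.8,0,0,-1.64],[-1,-17.4,-34.3,1.8,0,0,-1.64],[-1,-16.4,-34.8,1.8,0,0,-1.64],[-1,-15.4,-35.2,1.8,0,0,-1.64],[-1,-14.4,-35.7,1.8,0,0,-1.64],[-1,-13.4,-36.1,1.8,0,0,-1.64],[-1,-12.3,-36.4,1.8,0,0,-1.64]]])

```text
clock: 2.13
tcp_pos: [477.9, 38.1, 210.3]
ee_rot: [0.001, -0.025, 1.0, 0.0]
ft_force: [0.9, 0.6, 1.0]
gripper_width: 0.8
gripper_force: 0.0
```

Call:
carry_out(rows=[[[-1,-11.3,-36.8,1.8,0,0,-1.64],[-1,-10.2,-37.1,1.8,0,0,-1.64],[-1,-9.2,-37.4,1.8,0,0,-1.64],[-1,-8.1,-37.6,1.8,0,0,-1.64],[-1,-7.0,-37.8,1.8,0,0,-1.64],[-1,-5.9,-38.0,1.8,0,0,-1.64],[-1,0,0,0,0,0,0],[-1,0,0,0,0,0,0]]])

```text
clock: 2.8
tcp_pos: [556.0, -178.9, 198.8]
ee_rot: [-0.0, -0.108, 0.994, 0.0]
ft_force: [-0.3, 0.6, -0.1]
gripper_width: 0.5
gripper_force: 0.0
```

Run:
```python
from h import *
go([553.3,-169.5,118],1.786)
```

```text
t 2.8 p [ 556.  -178.9  198.8] yaw 1.787 F [-0.3  0.6 -0.1] w 0.5
[0.2, 3.2, 26.9, 0.01, -0.01, 0.02]
[0.2, 3.2, 26.9, 0.01, -0.01, 0.02]
[0.2, 3.3, 26.9, 0.01, -0.01, 0.02]
```

Call:
carry_out(rows=[[[-1,0.2,3.2,27,0,0,0],[-1,0.2,3.2,27,0,0,0],[-1,0.2,3.2,27,0,0,0],[-1,0,0,0,0,0,0]]])

```text
clock: 3.13
tcp_pos: [548.2, -164.5, 112.4]
ee_rot: [-0.005, -0.11, 0.994, 0.003]
ft_force: [-1.0, 1.2, -0.4]
gripper_width: 0.4
gripper_force: 0.0
```

Run:
```python
from h import *
o,_=state();print(o['tcp_pos'],o['ft_force'])
out=[]
for c in('top','side'):
    im=cams.camera(c)[:,:,::-1].copy();cv2.imwrite(f'pics/{c}2.png',im);p=cams.camera_params(c)
    u=proj(o['tcp_pos'],p)[0];print(c,u)
    x,y=int(u[0])-50,int(u[1])-60
    q=cv2.resize(im[y:y+120,x:x+80],(400,600),interpolation=cv2.INTER_CUBIC)
    cv2.drawMarker(q,(int((u[0]-x+.5)*5),int((u[1]-y+.5)*5)),(0,0,255),0,14);out.append(q)
cv2.imwrite('pics/c2.png',np.hstack(out))
```

```text
[ 548.2019804  -164.46231801  112.43087624] [-1.03366933  1.1911926  -0.41764218]
top [316.93683685 224.60497405]
side [317.40559991 185.26484206]
```

View pics/c2.png

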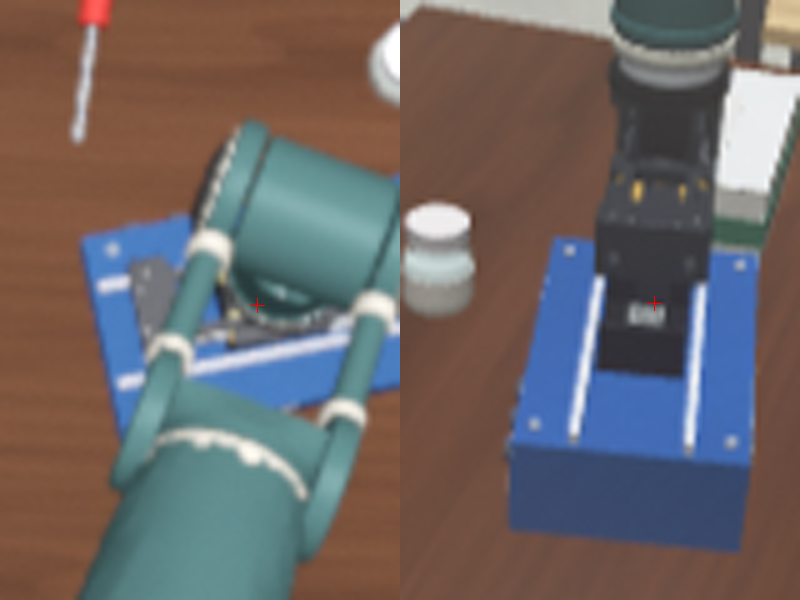

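The side crop shows the closed fingertips at (654,303), just above and behind the grey button at (645,315), centred between the white guide strips. The reading was taken before the arm settled, so I check again.

Run:
```python
from h import *
go([553.3,-169.5,100],1.786)
```

```text
t 3.23 p [ 551.9 -166.3  117.5] yaw 1.792 F [ 0.4 -0.2 -0.2] w 0.4
[-0.7, -3.4, 17.5, 0.1, -0.14, 0.34]
```

Call:
carry_out(rows=[[[-1,-0.5,-3,8,0,0,0],[-1,0,0,8,0,0,0],[-1,0,0,6,0,0,0],[-1,0,0,5,0,0,0],[-1,0,0,3,0,0,0],[-1,0,0,0,0,0,0],[-1,0,0,0,0,0,0]]])

```text
clock: 3.82
tcp_pos: [555.5, -171.3, 90.3]
ee_rot: [0.001, -0.11, 0.994, -0.0]
ft_force: [-2.9, 1.5, 10.7]
gripper_width: 0.5
gripper_force: 5.0
```

Call:
carry_out(rows=[[[-1,0,8,0,0,0,0],[-1,0,10,0,0,0,0],[-1,0,12,0,0,0,0],[-1,0,12,0,0,0,0],[-1,0,12,0,0,0,0],[-1,0,10,0,0,0,0],[-1,0,8,0,0,0,0],[-1,0,0,0,0,0,0]]])

```text
clock: 4.48
tcp_pos: [539.5, -100.6, 90.3]
ee_rot: [0.001, -0.11, 0.994, -0.001]
ft_force: [-2.6, 0.6, 10.5]
gripper_width: 0.3
gripper_force: 5.2
```

Call:
carry_out(rows=[[[-1,0,4,0,0,0,0],[-1,0,4,0,0,0,0],[-1,0,2,0,0,0,0],[-1,0,0,0,0,0,0]]])

```text
clock: 4.82
tcp_pos: [538.5, -92.1, 90.3]
ee_rot: [0.002, -0.11, 0.994, -0.002]
ft_force: [-1.1, -3.0, 6.9]
gripper_width: 0.5
gripper_force: 3.4
```

Call:
carry_out(rows=[[[-1,0,3,0.5,0,0,0],[-1,0,3,0,0,0,0],[-1,0,0,0,0,0,0]]])

```text
clock: 5.07
tcp_pos: [538.5, -90.0, 90.3]
ee_rot: [0.003, -0.111, 0.994, -0.005]
ft_force: [1.4, -16.4, 4.1]
gripper_width: 0.6
gripper_force: 10.2
```

Call:
carry_out(rows=[[[-1,0,-1.5,-6,0,0,0],[-1,0,0,-10,0,0,0],[-1,0,0,-20,0,0,0],[-1,0,0,-35,0,0,0],[-1,0,0,-35,0,0,0],[-1,0,0,0,0,0,0]]])

```text
clock: 5.57
tcp_pos: [539.9, -87.5, 201.4]
ee_rot: [0.006, -0.11, 0.994, -0.002]
ft_force: [1.1, 0.0, 0.5]
gripper_width: 0.4
gripper_force: 0.0
```

Run:
```python
from h import *
go([501,226,200],1.571)
```

```text
t 5.57 p [539.9 -87.5 201.4] yaw 1.79 F [1.1 0.  0.5] w 0.4
[-3.8, 39.3, 0.0, -0.03, 0.08, 1.57]
[-2.7, 39.4, 0.0, -0.03, 0.08, 1.57]
[-1.6, 39.5, 0.1, -0.03, 0.08, 1.57]
[-0.5, 39.5, 0.1, -0.03, 0.08, 1.57]
[0.5, 39.5, 0.1, -0.03, 0.08, 1.57]
[1.6, 39.5, 0.1, -0.03, 0.08, 1.57]
[2.7, 39.4, 0.1, -0.03, 0.08, 1.57]
[3.8, 39.3, 0.2, -0.03, 0.08, 1.57]
```

Call:
carry_out(rows=[[[-0.2,-3.8,39.3,0,0,0,1.57],[-0.2,-2.7,39.4,0,0,0,1.57],[-0.2,-1.6,39.5,0,0,0,1.57],[-0.2,-0.5,39.5,0,0,0,1.57],[-0.2,0.5,39.5,0,0,0,1.57],[-0.2,1.6,39.5,0,0,0,1.57],[-0.2,2.7,39.4,0,0,0,1.57],[-0.2,3.8,39.3,0,0,0,1.57]]])

```text
clock: 6.23
tcp_pos: [495.6, 228.9, 193.3]
ee_rot: [0.0, 0.0, 1.0, -0.0]
ft_force: [0.6, -0.1, -1.1]
gripper_width: 35.3
gripper_force: 0.0
```

Call:
carry_out(rows=[[[-0.2,0,0,15,0,0,0],[-0.2,0,0,15,0,0,0],[-0.2,0,0,0,0,0,0],[-0.2,0,0,0,0,0,0],[-0.2,0,0,0,0,0,0]]])

```text
clock: 6.65
tcp_pos: [496.5, 226.9, 163.9]
ee_rot: [0.0, -0.0, 1.0, -0.0]
ft_force: [0.2, 0.3, 0.7]
gripper_width: 35.1
gripper_force: 0.0
```

Run:
```python
from h import *
o,R=state();print(o['tcp_pos'],np.arctan2(R[1,1],R[0,1]),o['gripper_width'])
out=[]
p=cams.camera_params('top');im=cams.camera('top')[:,:,::-1].copy();cv2.imwrite('pics/top3.png',im)
for n in('slot','release_top','carriage','head'):print(n,[(np.round(d['position'],1).tolist(),round(d['p'],2)) for d in finder.landmark_of('top',n)][:3])
q1=cv2.resize(im[180:280,270:370],(400,400),interpolation=cv2.INTER_CUBIC)
p=cams.camera_params('side');im=cams.camera('side')[:,:,::-1].copy();cv2.imwrite('pics/side3.png',im)
for n in('slot','release_top','span_plate'):print(n,[(np.round(d['position'],1).tolist(),round(d['p'],2)) for d in finder.landmark_of('side',n)][:3])
u=proj(o['tcp_pos'],p)[0];x,y=int(u[0])-40,int(u[1])-30;print(u)
q2=cv2.resize(im[y:y+100,x:x+100],(400,400),interpolation=cv2.INTER_CUBIC)
cv2.drawMarker(q2,(int((u[0]-x+.5)*4),int((u[1]-y+.5)*4)),(0,0,255),0,10)
cv2.imwrite('pics/c3.png',np.hstack([q1,q2]))
```

```text
[496.5346688  226.93287575 163.85189017] 1.5708930606271638 35.10251504105424
slot [([335.4, 223.3], 0.9)]
release_top [([301.9, 229.1], 0.63)]
carriage []
head [([319.0, 226.1], 0.67)]
slot [([317.7, 185.9], 0.92)]
release_top []
span_plate [([330.0, 302.1], 0.78), ([286.9, 283.4], 0.77), ([282.1, 321.4], 0.71)]
[293.01532511 251.64839989]
```

View pics/c3.png

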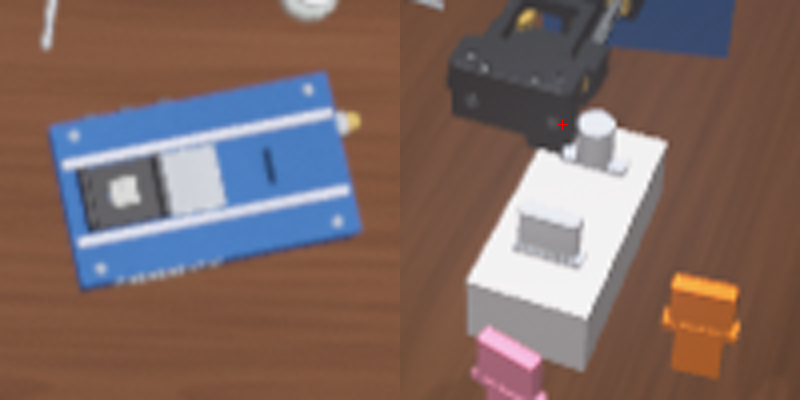

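The shutter is at the left end with the leaf clear, and the slot shows at crop (269,166), which is full-image (337,221). In the side view the bar-grip plate is the front one in the stand at (548,235), and the round knob is behind it at (597,140). I refine both with edge-aligned fits.

```bash
cat >> h.py <<'E'
def seg(a,b,n=60): t=np.linspace(0,1,n)[:,None];return np.array(a)*(1-t)+np.array(b)*t
def rect(w,l,z,x=0,y=0):
    c=[(x-w/2,y-l/2,z),(x+w/2,y-l/2,z),(x+w/2,y+l/2,z),(x-w/2,y+l/2,z)]
    return np.vstack([seg(c[i],c[(i+1)%4]) for i in range(4)])
def efit(obs,M,g,span=(8,8,.06)):
    G=[]
    for im,p in obs:
        f=cv2.GaussianBlur(im.astype(np.float32),(0,0),.7)
        m=np.hypot(cv2.Scharr(f,cv2.CV_32F,1,0),cv2.Scharr(f,cv2.CV_32F,0,1)).max(2)**.5
        G.append((m,p))
    def cost(u):
        e=0
        for m,p in G:
            q=proj(pose(u[0],u[1],u[2],M),p).astype(np.float32)
            e-=cv2.remap(m,q[:,0].copy(),q[:,1].copy(),cv2.INTER_CUBIC).mean()/m[m>np.percentile(m,95)].mean()
        return e
    best=min(((cost((g[0]+a,g[1]+b,g[2]+c)),(g[0]+a,g[1]+b,g[2]+c)) for a in np.linspace(-span[0],span[0],13) for b in np.linspace(-span[1],span[1],13) for c in np.linspace(-span[2],span[2],7)),key=lambda t:t[0])
    x=np.array(best[1]);s=np.vstack([x,x+[1,0,0],x+[0,1,0],x+[0,0,.02]])
    r=minimize(cost,x,method='Nelder-Mead',options=dict(initial_simplex=s,xatol=1e-3))
    return np.round(r.x,3),round(r.fun,3)
E
python3 - <<'E'
from h import *
T,S=cams.camera_params('top'),cams.camera_params('side')
t0,s0,t3,s3=[cv2.imread(f'pics/{n}.png') for n in('top0','side0','top3','side3')]
H=np.vstack([rect(150,260,70)]+[seg((x,-130,79),(x,130,79),120) for x in(-39,-33,33,39)])
Sl=rect(36,10,70,0,-60)
St=rect(80,170,50)
Ba=np.vstack([rect(40,12,88)]*2+[rect(46,12,56)])
for nm,o in(('top',[(t3,T)]),('side',[(s3,S)]),('both',[(t3,T),(s3,S)])):
    print('head',nm,efit(o,H,(556,-181,.215)))
    print('head by slot+',nm,efit(o,np.vstack([H,Sl]),(556,-181,.215)))
for nm,o in(('top',[(t0,T)]),('side',[(s3,S)]),('both',[(t0,T),(s3,S)])):
    print('stand',nm,efit(o,St,(500,181,0)))
    print('bar',nm,efit(o,Ba,(499,225,0),(6,6,.04)))
# slot darkness centroid
for im,p,c,r in((t3,T,(336.9,221.1),(6,9)),(s3,S,(317.7,185.9),(7,5))):
    x,y=np.round(c).astype(int);w=im[y-r[1]:y+r[1]+1,x-r[0]:x+r[0]+1,0].astype(float);b=np.median(w);w=np.clip(b-15-w,0,None)
    yy,xx=np.mgrid[y-r[1]:y+r[1]+1,x-r[0]:x+r[0]+1];u=np.array([(w*xx).sum(),(w*yy).sum()])/w.sum()
    print('slot px',u,'at z70',ray(u,70,p),'z60',ray(u,60,p))
print(ray((286.9,283.4),50,S),ray((335.4,223.3),70,T),ray((317.7,185.9),70,S))
E
```

```text
head top (array([ 5.55937e+02, -1.81875e+02,  2.25000e-01]), np.float64(-1.014))
head by slot+ top (array([ 5.55858e+02, -1.81902e+02,  2.25000e-01]), np.float64(-0.944))
head side (array([ 5.57279e+02, -1.79870e+02,  2.29000e-01]), np.float64(-0.733))
head by slot+ side (array([ 5.57721e+02, -1.81270e+02,  2.28000e-01]), np.float64(-0.677))
head both (array([ 5.56810e+02, -1.81658e+02,  2.22000e-01]), np.float64(-1.729))
head by slot+ both (array([ 5.56754e+02, -1.81573e+02,  2.23000e-01]), np.float64(-1.605))
stand top (array([ 4.99972e+02,  1.79507e+02, -6.00000e-03]), np.float64(-1.323))
bar top (array([ 4.96784e+02,  2.19168e+02, -3.00000e-03]), np.float64(-0.688))
stand side (array([ 5.01591e+02,  1.80901e+02, -1.10000e-02]), np.float64(-1.099))
bar side (array([4.97638e+02, 2.38074e+02, 1.03000e-01]), np.float64(-0.704))
stand both (array([ 5.01052e+02,  1.80139e+02, -1.20000e-02]), np.float64(-2.402))
bar both (array([ 4.99303e+02,  2.27730e+02, -2.30000e-02]), np.float64(-1.222))
slot px [336.84401451 221.0592503 ] at z70 [ 569.08302412 -240.56170885] z60 [ 5.71406250e+02 -2.48880859e-01]
slot px [313.77509231 186.25881168] at z70 [ 574.74661297 -220.18110112] z60 [ 578.81784917 -235.78462626]
[509.51946576 225.73665104] [ 560.65782991 -235.36863307] [ 562.74281504 -227.68801811]
```

Run:
```python
from h import *
go([500,225.2,100],1.563,n=3)
```

```text
t 7.1 p [496.5 227.1 163.9] yaw 1.571 F [ 0.2 -0.6 -0.3] w 35.4
[-1.2, -0.6, 21.3, 0.0, 0.01, 0.16]
[-1.2, -0.6, 21.3, 0.0, 0.01, 0.16]
[-1.2, -0.6, 21.3, 0.0, 0.01, 0.16]
```

Call:
carry_out(rows=[[[-0.2,-1.2,-0.6,21,0,0,0.16],[-0.2,-1.2,-0.6,21,0,0,0.16],[-0.2,-1.2,-0.6,21,0,0,0.16],[-0.2,0,0,0,0,0,0],[-0.2,0,0,0,0,0,0],[-0.2,0,0,0,0,0,0]]])

```text
clock: 7.6
tcp_pos: [500.4, 225.7, 101.5]
ee_rot: [0.0, 0.004, 1.0, 0.0]
ft_force: [-0.7, -0.6, -0.1]
gripper_width: 35.4
gripper_force: 0.0
```

Run:
```python
from h import *
go([500,225.2,57],1.563,n=2)
o,_=state();p=cams.camera_params('side');im=cams.camera('side')[:,:,::-1].copy();cv2.imwrite('pics/side4.png',im)
u=proj(o['tcp_pos'],p)[0];x,y=int(u[0])-50,int(u[1])-40
q2=cv2.resize(im[y:y+100,x:x+100],(600,600),interpolation=cv2.INTER_CUBIC)
# predicted bar outline
for b,c in(((500,225.2),(0,255,0)),):
    for M in(rect(40,12,88),rect(46,12,56),rect(46,12,50)):
        for v in proj(pose(*b,-.008,M),p):cv2.circle(q2,(int((v[0]-x+.5)*6),int((v[1]-y+.5)*6)),0,c,-1)
cv2.drawMarker(q2,(int((u[0]-x+.5)*6),int((u[1]-y+.5)*6)),(0,0,255),0,10)
cv2.imwrite('pics/c4.png',q2)
```

```text
t 7.6 p [500.4 225.7 101.5] yaw 1.563 F [-0.7 -0.6 -0.1] w 35.4
[0.2, -0.2, 22.2, 0.01, 0.02, 0.0]
[0.2, -0.2, 22.2, 0.01, 0.02, 0.0]
```

View pics/c4.png

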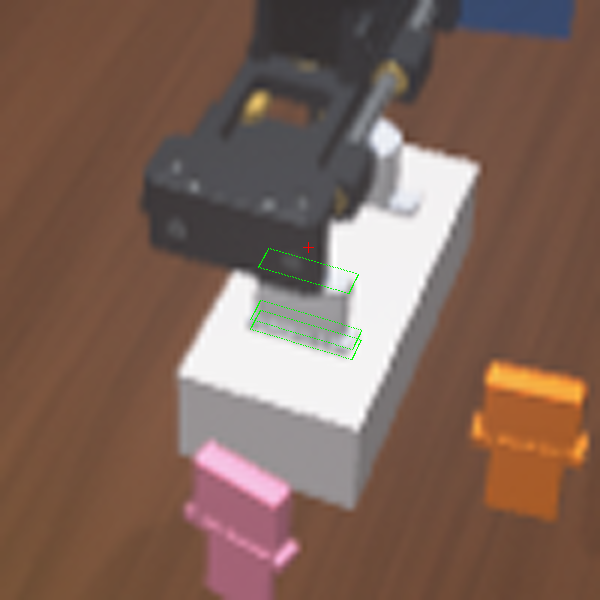

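The crop shows the fingers straddling the bar grip, and the predicted outline (green) lies on the plate at about (305,300) to within roughly 1 mm. I descend and grip.

Call:
carry_out(rows=[[[-0.2,0.2,-0.2,22,0,0,0],[-0.2,0,0,21,0,0,0],[-0.2,0,0,0,0,0,0],[-0.2,0,0,0,0,0,0]]])

```text
clock: 7.98
tcp_pos: [499.5, 225.2, 58.0]
ee_rot: [-0.0, 0.004, 1.0, -0.0]
ft_force: [0.0, -0.3, -0.2]
gripper_width: 35.5
gripper_force: 0.0
```

Call:
carry_out(rows=[[[-1,0,0,0,0,0,0],[-1,0,0,0,0,0,0],[-1,0,0,0,0,0,0],[-1,0,0,0,0,0,0],[-1,0,0,0,0,0,0],[-1,0,0,0,0,0,0]]], squeeze=20)

```text
clock: 8.48
tcp_pos: [500.7, 225.7, 58.9]
ee_rot: [0.001, 0.004, 1.0, 0.0]
ft_force: [-1.5, 0.2, 6.0]
gripper_width: 11.7
gripper_force: 20.0
```

Call:
carry_out(rows=[[[-1,0,0,-8,0,0,0],[-1,0,0,-14,0,0,0],[-1,0,0,-20,0,0,0],[-1,0,0,-25,0,0,0],[-1,0,0,-30,0,0,0],[-1,0,0,-26,0,0,0],[-1,0,0,0,0,0,0]]])

```text
clock: 9.07
tcp_pos: [503.1, 226.5, 187.1]
ee_rot: [0.005, 0.004, 1.0, 0.002]
ft_force: [0.8, 0.3, -0.1]
gripper_width: 12.0
gripper_force: 20.0
```

Run:
```python
from h import *
go([569.5,-240.4,180],1.795,step=35)
```

```text
t 9.07 p [503.1 226.5 187.1] yaw 1.563 F [ 0.8  0.3 -0.1] w 12.0
[-5.0, -33.3, 0.4, 0.01, 0.04, -0.95]
[-4.4, -33.4, 0.4, 0.01, 0.04, -0.95]
[-3.9, -33.5, 0.4, 0.01, 0.04, -0.95]
[-3.3, -33.5, 0.4, 0.01, 0.04, -0.95]
[-2.8, -33.6, 0.4, 0.01, 0.04, -0.95]
[-2.2, -33.6, 0.4, 0.01, 0.04, -0.95]
[-1.7, -33.6, 0.5, 0.01, 0.04, -0.95]
[-1.1, -33.7, 0.5, 0.01, 0.04, -0.95]
[-0.5, -33.7, 0.5, 0.01, 0.04, -0.95]
[0.0, -33.7, 0.5, 0.01, 0.04, -0.95]
[0.6, -33.7, 0.5, 0.01, 0.04, -0.95]
[1.1, -33.7, 0.5, 0.01, 0.04, -0.95]
[1.7, -33.6, 0.5, 0.01, 0.04, -0.95]
[2.2, -33.6, 0.5, 0.01, 0.04, -0.95]
```

Call:
carry_out(rows=[[[-1,-5.0,-33.3,0.4,0,0,-0.95],[-1,-4.4,-33.4,0.4,0,0,-0.95],[-1,-3.9,-33.5,0.4,0,0,-0.95],[-1,-3.3,-33.5,0.4,0,0,-0.95],[-1,-2.8,-33.6,0.4,0,0,-0.95],[-1,-2.2,-33.6,0.4,0,0,-0.95],[-1,-1.7,-33.6,0.5,0,0,-0.95]]])

```text
clock: 9.65
tcp_pos: [531.9, -9.8, 176.7]
ee_rot: [-0.001, -0.055, 0.999, 0.0]
ft_force: [0.2, -0.3, -0.5]
gripper_width: 11.9
gripper_force: 20.0
```

Call:
carry_out(rows=[[[-1,-1.1,-33.7,0.5,0,0,-0.95],[-1,-0.5,-33.7,0.5,0,0,-0.95],[-1,0,-33.7,0.5,0,0,-0.95],[-1,0.6,-33.7,0.5,0,0,-0.95],[-1,1.1,-33.7,0.5,0,0,-0.95],[-1,1.7,-33.6,0.5,0,0,-0.95],[-1,2.2,-33.6,0.5,0,0,-0.95]]])

```text
clock: 10.23
tcp_pos: [565.1, -243.1, 172.9]
ee_rot: [-0.001, -0.112, 0.994, 0.001]
ft_force: [0.3, -0.1, -1.0]
gripper_width: 11.6
gripper_force: 20.0
```

Call:
carry_out(rows=[[[-1,0,0,0,0,0,0],[-1,0,0,0,0,0,0],[-1,0,0,0,0,0,0],[-1,0,0,0,0,0,0]]])

```text
clock: 10.57
tcp_pos: [565.4, -240.4, 173.4]
ee_rot: [-0.001, -0.112, 0.994, 0.001]
ft_force: [0.2, 0.3, -1.6]
gripper_width: 12.0
gripper_force: 20.0
```

Run:
```python
from h import *
go([569.5,-240.4,127],1.795,n=3)
```

```text
t 10.57 p [ 565.4 -240.4  173.4] yaw 1.796 F [ 0.2  0.3 -1.6] w 12.0
[-1.3, -0.3, 15.5, 0.03, -0.02, 0.02]
[-1.3, -0.3, 15.5, 0.03, -0.02, 0.02]
[-1.3, -0.3, 15.5, 0.03, -0.02, 0.02]
```

Call:
carry_out(rows=[[[-1,-1.3,-0.3,15.5,0,0,0],[-1,-1.3,-0.3,15.5,0,0,0],[-1,-1.3,-0.3,15.5,0,0,0],[-1,0,0,0,0,0,0],[-1,0,0,0,0,0,0],[-1,0,0,0,0,0,0]]])

```text
clock: 11.07
tcp_pos: [570.4, -241.0, 128.5]
ee_rot: [0.0, -0.113, 0.994, -0.0]
ft_force: [0.3, -0.3, -0.3]
gripper_width: 11.8
gripper_force: 20.0
```

Run:
```python
from h import *
o,_=state();print(o['tcp_pos'])
go([569.5,-240.4,117],1.795,n=2)
p=cams.camera_params('side');im=cams.camera('side')[:,:,::-1].copy();cv2.imwrite('pics/side5.png',im)
s=proj([569.5,-240.4,70],p)[0];x,y=int(s[0])-30,int(s[1])-40
q=cv2.resize(im[y:y+75,x:x+75],(600,600),interpolation=cv2.INTER_CUBIC)
def dr(M,h,c):
    for v in proj(pose(*h,M),p):cv2.circle(q,(int((v[0]-x+.5)*8),int((v[1]-y+.5)*8)),0,c,-1)
dr(rect(32.5,6.5,70,0,-60),(556.4,-181.8,.224),(0,255,0))
t=o['tcp_pos'];z=t[2]-8.9
dr(rect(30,4,z-40),(t[0],t[1],.224),(0,0,255));dr(rect(46,12,z),(t[0],t[1],.224),(0,0,255))
cv2.imwrite('pics/c5.png',q)
```

```text
[ 570.3994425  -240.96644593  128.47196646]
t 11.07 p [ 570.4 -241.   128.5] yaw 1.796 F [ 0.3 -0.3 -0.3] w 11.8
[0.4, 0.4, 5.7, -0.01, 0.01, 0.04]
[0.4, 0.4, 5.7, -0.01, 0.01, 0.04]
```

View pics/c5.png

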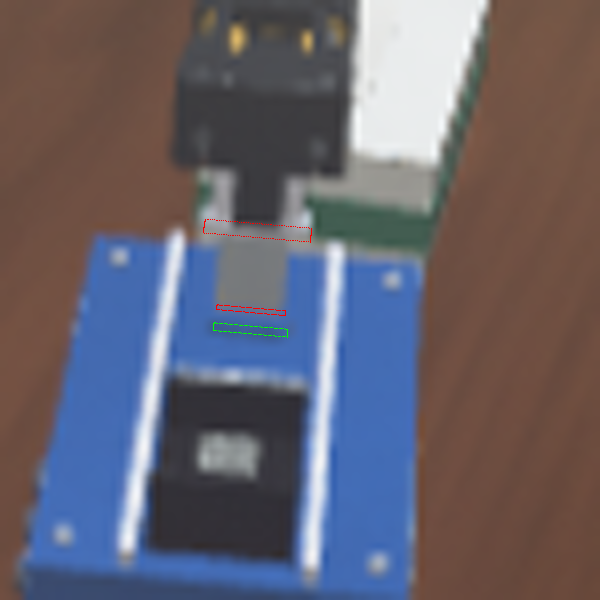

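The crop shows the plate held upright, with its real blade tip at about (250,308), matching the red prediction. The predicted slot (green, (250,330)) is not visibly dark here, so I check it in the earlier side picture.

Run:
```python
from h import *
p=cams.camera_params('side');np.set_printoptions(linewidth=250)
s=proj([569.5,-240.4,70],p)[0];print(s)
a=cv2.imread('pics/side3.png');b=cv2.imread('pics/side5.png')
x,y=np.round(s).astype(int)
print(a[y-8:y+9,x-9:x+10,0]);print(b[y-4:y+7,x-9:x+10,0])
```

```text
[316.88158744 183.7368476 ]
[[ 79  78  77  76  75  91 157 182 182 181 182 182 182 182 182 183 184 184 198]
 [ 78  78  77  77  75  88 149 182 182 181 180 181 182 182 183 184 184 185 200]
 [ 78  78  77  75  75  83 133 181 181 181 182 182 182 182 183 184 183 184 199]
 [ 78  77  77  75  75  81 128 182 181 182 182 182 182 182 183 182 184 185 207]
 [ 78  78  77  75  75  84 128 182 182 183 182 184 183 184 183 183 183 187 215]
 [ 78  77  77  74  77  92 119 183 183 183 184 184 183 184 184 183 184 187 214]
 [ 78  77  75  76  86 103 112 181 182 184 184 183 182 183 183 183 184 186 209]
 [ 78  77  77  86  98  95 103 162 167 170 170 170 177 176 171 184 183 188 216]
 [ 79  87  95 101  92  84 121 152 157 149 148 144 154 163 166 183 184 189 220]
 [ 92 101 105  93  80 112 176 174 173 166 165 159 160 171 181 184 185 192 226]
 [101  94  89  74  92 162 190 184 185 185 184 184 184 185 185 185 185 194 233]
 [ 90  77  76  74 114 194 163 185 186 186 185 185 186 187 186 185 185 195 233]
 [ 77  77  74 111 190 175 158 186 185 185 186 186 186 187 187 186 185 197 237]
 [ 73  79 132 194 201 136 195 212 197 198 198
[... 441 characters left out ...]
76 175 172 170 169 169 168 166 163 160 161 172 178 178 178 180 203]
 [175 176 175 170 149 149 156 157 163 165 165 165 172 171 165 178 179 182 211]
 [177 177 176 171 153 151 146 148 153 146 145 140 150 159 161 179 179 184 217]
 [178 178 178 178 178 177 169 169 168 162 160 154 156 167 176 179 180 186 222]
 [178 178 178 179 179 179 179 179 181 180 180 179 179 180 180 180 179 190 230]
 [178 178 179 180 180 181 180 180 181 180 180 180 180 181 181 180 180 190 230]
 [185 176 183 184 184 181 181 181 181 181 180 180 182 182 182 180 180 192 234]
 [158 155 166 180 180 179 198 206 192 192 192 189 189 186 186 184 180 194 237]
 [ 88 107 111 135 135 140 167 177 160 164 164 161 169 168 181 179 171 195 237]]
```

The slot shows faintly at column 317, rows 183–185, within about 0.3 px of the prediction, so I lower the plate.

Call:
carry_out(rows=[[[-1,0.3,0.3,5,0,0,0],[-1,0.3,0.3,5,0,0,0],[-1,0,0,3,0,0,0],[-1,0,0,0,0,0,0],[-1,0,0,0,0,0,0]]])

```text
clock: 11.53
tcp_pos: [570.9, -241.8, 118.3]
ee_rot: [0.002, -0.112, 0.994, -0.001]
ft_force: [-3.1, 2.5, 13.5]
gripper_width: 12.0
gripper_force: 20.0
```

Run:
```python
from h import *
go([569.5,-240.4,79],1.795,n=8)
```

```text
t 11.53 p [ 570.9 -241.8  118.3] yaw 1.795 F [-3.1  2.5 13.5] w 12.0
[0.2, 0.2, 4.9, -0.01, 0.02, -0.0]
[0.1, 0.2, 4.9, -0.01, 0.02, -0.0]
[0.1, 0.2, 4.9, -0.01, 0.02, -0.0]
[0.1, 0.2, 4.9, -0.01, 0.02, -0.0]
[0.1, 0.2, 4.9, -0.01, 0.02, -0.0]
[0.1, 0.2, 4.9, -0.01, 0.02, -0.0]
[0.1, 0.2, 4.9, -0.01, 0.02, -0.0]
[0.1, 0.2, 4.9, -0.01, 0.02, -0.0]
```

Call:
carry_out(rows=[[[-1,0,0,-3,0,0,0],[-1,1,1.5,0,0,0,0],[-1,0,0,2,0,0,0],[-1,0,0,2,0,0,0],[-1,0,0,1,0,0,0],[-1,0,0,0,0,0,0],[-1,0,0,0,0,0,0]]])

```text
clock: 12.12
tcp_pos: [568.4, -240.0, 112.3]
ee_rot: [0.0, -0.112, 0.994, 0.0]
ft_force: [3.8, 0.5, -1.3]
gripper_width: 11.9
gripper_force: 20.0
```

Call:
carry_out(rows=[[[-1,-0.5,0,4,0,0,0],[-1,0,0,5,0,0,0],[-1,0,0,5,0,0,0],[-1,0,0,5,0,0,0],[-1,0,0,4,0,0,0],[-1,0,0,0,0,0,0]]])

```text
clock: 12.62
tcp_pos: [568.5, -239.7, 88.5]
ee_rot: [-0.0, -0.112, 0.994, 0.0]
ft_force: [4.5, 0.9, -4.1]
gripper_width: 11.8
gripper_force: 20.0
```

Call:
carry_out(rows=[[[-1,-0.6,-0.2,4,0,0,0],[-1,0,0,3,0,0,0],[-1,0,0,2,0,0,0],[-1,0,0,1,0,0,0],[-1,0,0,0,0,0,0],[-1,0,0,0,0,0,0]]])

```text
clock: 13.12
tcp_pos: [568.7, -239.9, 79.2]
ee_rot: [-0.0, -0.112, 0.994, 0.0]
ft_force: [3.0, -0.4, -2.9]
gripper_width: 11.7
gripper_force: 20.0
```

Call:
carry_out(rows=[[[-1,0,0,2,0,0,0],[-1,0,0,1,0,0,0],[-1,0,0,0,0,0,0],[-1,0,0,0,0,0,0]]])

```text
clock: 13.45
tcp_pos: [568.9, -240.0, 78.5]
ee_rot: [-0.0, -0.112, 0.994, 0.0]
ft_force: [-3.3, 2.2, 10.2]
gripper_width: 12.1
gripper_force: 20.0
```

Call:
carry_out(rows=[[[-1,0,0,1,0,0,0],[-1,0,0,0,0,0,0],[-1,0,0,0,0,0,0]]])

```text
clock: 13.7
tcp_pos: [568.9, -240.0, 78.5]
ee_rot: [-0.0, -0.112, 0.994, 0.0]
ft_force: [-4.9, 4.2, 14.7]
gripper_width: 11.5
gripper_force: 20.0
```

Run:
```python
from h import *
o,_=state();print(o['tcp_pos'],o['ft_force'])
p=cams.camera_params('side');im=cams.camera('side')[:,:,::-1].copy()
s=proj([569.5,-240.4,70],p)[0];x,y=int(s[0])-35,int(s[1])-35
cv2.imwrite('pics/c6.png',cv2.resize(im[y:y+75,x:x+75],(600,600),interpolation=cv2.INTER_CUBIC))
```

```text
[ 568.92842342 -239.98726834   78.53949484] [-4.91550251  4.19717434 14.65681713]
```

View pics/c6.png

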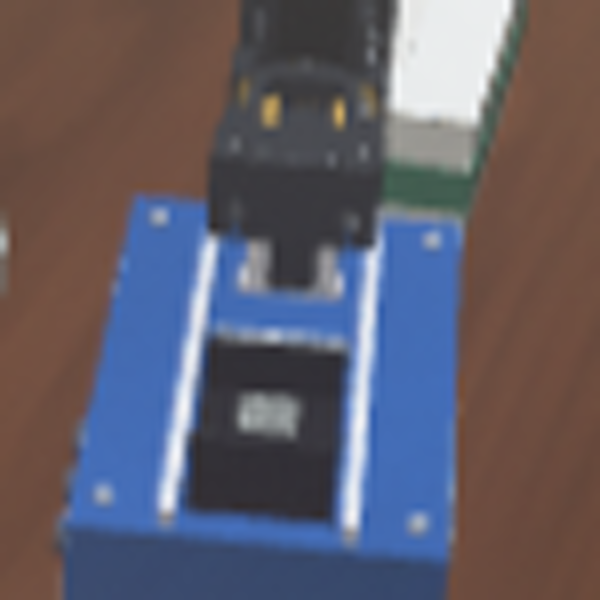

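The crop shows the shoulders flat on the head at about (290,285), with the shutter still open. I relax the push, let go and rise.

Call:
carry_out(rows=[[[-1,0,0,-2,0,0,0],[-1,0,0,-1,0,0,0],[-0.2,0,0,0,0,0,0],[-0.2,0,0,0,0,0,0],[-0.2,0,0,0,0,0,0],[-0.2,0,0,0,0,0,0]]])

```text
clock: 14.25
tcp_pos: [568.7, -239.9, 78.2]
ee_rot: [-0.0, -0.112, 0.994, 0.0]
ft_force: [-0.2, -0.5, 0.1]
gripper_width: 34.8
gripper_force: 0.0
```

Call:
carry_out(rows=[[[-0.2,0,0,-10,0,0,0],[-0.2,0,0,-25,0,0,0],[-0.2,0,0,-35,0,0,0],[-0.2,0,0,-40,0,0,0],[-0.2,0,0,-40,0,0,0],[-0.2,0,0,0,0,0,0],[-0.2,0,0,0,0,0,0]]])

```text
clock: 14.83
tcp_pos: [571.4, -241.1, 233.7]
ee_rot: [0.004, -0.112, 0.994, -0.002]
ft_force: [0.1, -0.1, -0.9]
gripper_width: 35.1
gripper_force: 0.0
```

Run:
```python
from h import *
o,_=state();print(o['tcp_pos'],o['ft_force'],o['gripper_width'])
p=cams.camera_params('side');im=cams.camera('side')[:,:,::-1].copy();cv2.imwrite('pics/side7.png',im)
s=proj([569.5,-240.4,70],p)[0];x,y=int(s[0])-35,int(s[1])-35
q=cv2.resize(im[y:y+75,x:x+75],(600,600),interpolation=cv2.INTER_CUBIC)
for M in(rect(46,12,70,0,-60),rect(40,12,108,0,-60),rect(24,24,96,0,77)):
    for v in proj(pose(556.4,-181.8,.224,M),p):cv2.circle(q,(int((v[0]-x+.5)*8),int((v[1]-y+.5)*8)),0,(0,255,0),-1)
cv2.imwrite('pics/c7.png',q)
```

```text
[ 571.37600651 -241.05746403  233.68877844] [ 0.05888299 -0.07558447 -0.90346399] 35.099511026960904
```

View pics/c7.png

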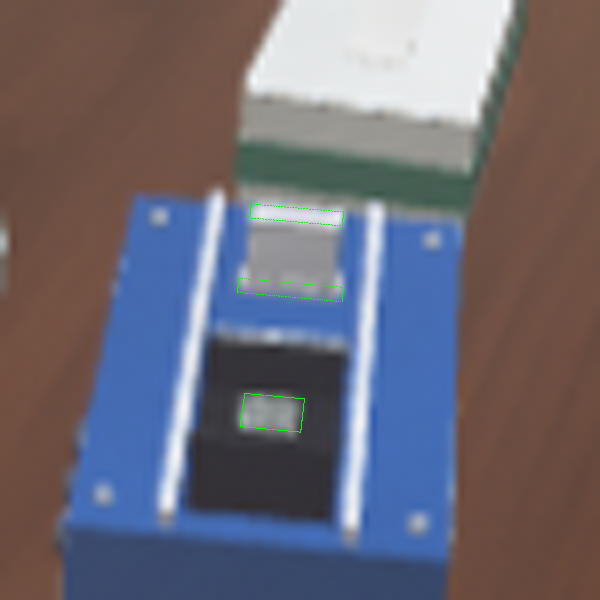

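The crop shows the plate upright at (295,250), with its shoulders and bar on the predicted seated outline. The button at (272,413) matches the fully open, release-up outline. I hand in the job.

```bash
python3 -c "
from rig import order
print(order.close_job())"
```

```text
the job is handed in; nothing more can be done
None
```

The job is handed in at about 15 s of the 58 s allowed: the last picture shows the shutter fully open with its release up and the bar-grip plate seated upright in the slot, but the hand-in returned no verdict.

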